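# Prop open the seedling propagator

## Robot

A 7-joint arm with a two-finger parallel gripper is mounted at the origin on the work surface. World frame = base frame: x ahead of the robot, y to its left, z up, the work surface at z = 0. Lengths are in m, angles in rad, forces in N, time in s.
With the tool pointing down it reaches from about 0.425 to 0.925 m from the base axis. Payload 6.8 kg.
Tool frame: the origin (TCP) lies on the centre line of the jaws, within the pads' length; the fingertips stand 19 mm ahead of it and the grasp point (between the pads) is the TCP (bot.tcp_to_tips is the distance from the TCP to the fingertips, in m); x points along the fingers, y is the direction in which the jaws open and shut, and the axes are right-handed (so a half turn about x gives the same grasp; the last joint's range is limited). The gripper opens to 85 mm and grips with 20 to 120 N. Pads are 22 mm wide; open, the fingers measure 114 mm over their backs; the gripper's body (76 mm by 85 mm) begins 54 mm behind the grasp point. The pads swing forward as they close: fully open they stand 13 mm farther back than shut.
Start: joints at [0.999, 0.477, 0.022, 1.555, -0.011, 1.109, -0.083], TCP at [0.302, -0.604, 0.25] pointing down, gripper open.
Joint ranges: [-2.96, 2.96], [-0.34, 2.1], [-1.41, 1.46], [0.24, 2.44], [-1.37, 4.51], [0.17, 1.92], [-2.96, 2.96]. Speed limits (rad/s): [2.39, 2.39, 3.14, 3.14, 3.14, 3.14, 3.14].

## Interface

Orientations are given as a unit quaternion [w, x, y, z].
In Python, from station import status, eyes, bot gives the robot as it stands.
- The arm moves only by the tool apply_moves, never from a script. Its arguments are lists of equal length, an entry for each row: "travel": the shift along the tool's x, y, z in cm, a list of three; "turn": the turn, a rotation vector about the tool's x, y, z in rad, a list of three; "grip": the closure, from 0 (fully open) to 1 (shut). In form: {"travel": [[tx, ty, tz], ...], "turn": [[wx, wy, wz], ...], "grip": [grip, ...]}. A call has 1 to 8 rows; each row shifts and turns the pose as measured when the row begins, along the tool's axes as they then stand; what a row does not reach is not made up. A row lasts 1/12 s, in which the tool goes at most 41.7 mm and 7.16 degrees, less where a joint would pass 70% of its speed; a pose out of reach is approached as far as the arm can. A call is refused whole if a number of a shift passes 4.17 or a number of a turn 0.125, either way. A call with a gripper value outside its range is refused whole. The fingers move at their own pace and stop on an object; "newtons" is the grip in N (left out, the last holds). Time passes only in rows, so rows that do not move let the fingers close. It gives the time, the measured TCP pose, the force and the opening at its end, in the units of the state.
- status.get_obs(): the state, without advancing time (a new reading comes with each control period).
- eyes.read_camera(name): name is "side" or "top"; returns the picture (480x640x3 uint8, red, green, blue); there is no depth.
- eyes.calibration(name): a dict with "intrinsics" (3x3 intrinsics, pixels), "distortion" ([k1, k2, p1, p2, k3] as OpenCV has them; the pictures are not rectified), "xyz" and "attitude" of the camera in the world. Camera axes: x right, y down, z forward; pixel columns grow to the right and rows downward; lengths in m; the calibration is good to about 2 mm. A picture is of the moment at which its call begins. calibration takes no time and is no camera call.
- bot.hand_in(): hands the job in, once; it reports no verdict.
Trained networks look in the newest picture that a camera, given by its name, has taken for a name from the list of things; names that differ only in an ending like _2 or _b are one class to them, and where a whole thing is asked for, a point or a joint stands for the part that bears it (a point fixed in the world has none). Each returns a list of dicts, best first, with "score" (0 to 1); they miss things now and then, are a little off and sometimes report something else, mostly with a low value. They report only what shows in the picture. A call takes as long as a camera call.
- eyes.masks_of(thing, camera): "region" (480x640 bool, what is visible of it) and "rect" ([left, top, right, bottom] in pixels, round what is visible of it).
The state is a dict: "t": time; "q": joint angles; "joint_vel": joint speeds; "joint_torque": joint torques, N m; "eef_pos": TCP position; "tool_rot": TCP orientation; "contact_force": force on the tool from outside, world axes, zero at the start; "torque": the same for the moment, N m; "gripper_width": opening from 0.0 (shut) to 1.0 (fully open).
Only numpy, scipy, OpenCV 4.12 (cv2) and the standard library are available. Lean on these libraries where they do the work, as an engineer would, in place of code of your own. Each camera call takes 0.05 s, during which the arm holds its last target. There are 200 camera calls.

## Task

Open the lid of the seedling propagator, the white case that has a prop rod on its side, about halfway, then swing the rod up into the slot of the steel catch on the lid's side edge so that the lid is propped open. Leave the other white case shut and do not disturb the bottle, the potted seedling or the power adapter.

Things in the scene. Friction and masses are not known exactly. Their poses are not given: they have to be found in the camera images.
- propagator: White case 200 mm deep (x), 200 wide (y), 120 high, fixed; the only one with a steel prop rod and catch, both on its +y side (robot's left). Origin: centre of underside; -x is the front, towards the robot, z up. Lid hinge: far top edge, x = +100, z = +121 mm, axis along y. Rod pivot: x = +30, y = +125, z = +85 mm, axis along y. The black cups inside are only filling.
- lid (a joint): Angle of the propagator's lid: 0 shut (starts at most 0.06), grows as the front rises, stop at 1.45 rad. 10 mm thick, 0.35 kg; its stiff hinge holds it where it is let go (about 5 N up at the handle lifts it). The catch takes the rod with the lid at about 0.75 to 1.1 rad, best 0.90. Lower, it strikes the rod's ball; higher, the rod passes under it.
- lid_grip (a point): Middle of the lid's handle, a round steel bar 10 mm thick, 100 mm long, along the case's y. Lid shut: 10 mm ahead of the front edge and 30 mm above the lid's top (case x = -110, y = 0, z = 161 mm). It circles about the hinge as the lid opens; the bar may turn between the fingers.
- prop_rod (a joint): Angle of the prop rod: 0 level, pointing to the case's front (-x); pi/2 upright; stop at 2.3 rad. Starts between 0.15 and 0.5. Its stiff pivot holds it where it is let go (about 2 N at its grip moves it). Seated in the catch it reads about 1.5 to 1.8, depending on the lid (about 1.67 with the lid at 0.90). Pushed on past its seat, it shoves the lid further open.
- rod_grip (a point): Middle of the rod's black grip: a round peg 13 mm thick, 50 mm long, sticking out sideways from the rod along the case's +y; its middle is 115 mm from the pivot axis and 45 mm outside the rod's plane (case y = +170 mm). It may turn between the fingers.
- rod_neck (a point): A point on the axis of the rod's free end, 143 mm from the pivot. The rod is a 10 mm round steel bar, its end 165 mm from the pivot; a ball 22 mm wide sits on it at 115 mm. The neck between ball and end is what enters the catch.
- catch (a point): Forked steel tab 4 mm thick, 38 wide (y), 45 long, on the lid's +y edge in the rod's plane, 120 mm from the hinge along the lid, 20 above its underside; turns with the lid, level at lid 0.85 rad. Slot 14 mm wide, mouth at own x = -28 (robot's side), closed at the +x end. Origin: in mid-slot where the rod's axis lies when seated on the closed end; z across the tab, along the seated rod.
- case_lid (a joint): Lid of the look-alike, a white case 200 mm deep, 160 wide and 120 high with the same handle but no rod and no catch: 0 shut. To be left shut. The two cases may stand either way round, side by side.
- seed_case: The look-alike case, fixed; origin at the centre of its underside, axes as for the propagator.
- bottle: Amber bottle with a green cap, 60 mm across, 170 high, behind the cases; origin at its foot. Not to be disturbed.
- pot: Seedling in a black pot 72 mm across and 75 high (leaves to 120), behind the cases; origin at its foot. Not to be disturbed.
- adapter: Black power adapter, 110 x 50 x 32 mm, flat on the desk to the robot's right; origin at its underside. Not to be disturbed.

How it is judged:
On the way:
1. the propagator's lid is raised while its rod is still down (value of joint lid above 0.6 rad and value of joint prop_rod below 1.1 rad), for 0.2 s.
At the end, for the whole second after the job is handed in: Lid open 0.65 to 1.2 rad; rod_neck in the catch's slot: at most 16 mm short of its seat (12 mm past it) along the slot and within 21 mm of the tab's plane, so the tab sits between ball and rod end. Both at rest; look-alike's lid shut (below 0.15 rad) (value of joint lid between 0.65 and 1.2 rad and x of rod_neck in the frame of catch between -0.016 and 0.012 m and z of rod_neck in the frame of catch between -0.021 and 0.021 m and velocity of joint lid between -0.05 and 0.05 rad/s and velocity of joint prop_rod between -0.05 and 0.05 rad/s and value of joint case_lid below 0.15 rad); the robot touches nothing.
It fails at once if the look-alike's lid is opened (value of joint case_lid above 0.15 rad).
It fails at once if the bottle is shifted by more than 30 mm or tipped (distance of bottle from where it was at the start of the episode above 0.03 m or angle between bottle's own z axis and vertical above 0.3 rad).
It fails at once if the pot is shifted by more than 30 mm or tipped (distance of pot from where it was at the start of the episode above 0.03 m or angle between pot's own z axis and vertical above 0.3 rad).
It fails at once if the adapter is shifted by more than 30 mm (distance of adapter from where it was at the start of the episode above 0.03 m).
It also fails if it takes over 50 s, if anything falls off the work surface, if the arm or the gripper's body presses on something with over 40 N, if the wrist force passes 120 N, or if a joint passes its speed limit or range.

## Working session

There is one attempt and no reset: what is moved stays moved. The work goes in short steps, Python scripts to look and compute and a tool call to move; the robot and the scene stay as the last step left them, time stands still between calls to the robot, and variables do not carry over. Pictures are saved under pics/ and viewed, about 8 in all and at most 12, crops included, and the job is handed in when it is done.

Besides the shell and the picture viewer there is one more tool, called after "Request:" by a JSON object that holds its "fn" and its "kwargs". apply_moves: Moves the arm, as the interface text tells. Its arguments: {"type":"object","properties":{"travel":{"type":"array"},"turn":{"type":"array"},"grip":{"type":"array"},"newtons":{"type":"number"}},"required":["travel","turn","grip"]}

```bash
mkdir -p pics; ls; python3 - <<'E'
from station import status, eyes, bot
import cv2,numpy as np
for c in("side","top"):
    im=eyes.read_camera(c); cv2.imwrite(f"pics/{c}0.png",im[:,:,::-1]); print(c,eyes.calibration(c))
    for th in("propagator","lid_grip","rod_grip","catch","seed_case","prop_rod"):
        for d in eyes.masks_of(th,c)[:2]:
            ys,xs=np.nonzero(d["region"]); print(th,round(d["score"],2),d["rect"],xs.mean().round(1),ys.mean().round(1))
print(status.get_obs())
E
```

```text
pics
side {'intrinsics': array([[602.47102496,   0.        , 323.49139431],
       [  0.        , 602.47102496, 235.41424213],
       [  0.        ,   0.        ,   1.        ]]), 'distortion': array([0.03589646, 0.        , 0.        , 0.        , 0.        ]), 'xyz': array([0.08809056, 0.87037562, 0.84349766]), 'attitude': array([ 0.10903501, -0.21101605,  0.85679544, -0.45769549])}
propagator 0.78 [286.7, 179.7, 408.8, 289.3] 346.1 233.7
lid_grip 0.77 [285.2, 180.9, 405.8, 245.5] 346.3 211.3
lid_grip 0.31 [301.1, 242.2, 369.8, 266.7] 333.0 251.3
rod_grip 0.75 [301.2, 244.1, 364.0, 266.3] 333.0 251.4
catch 0.74 [208.8, 269.6, 342.5, 357.5] 276.7 309.0
catch 0.7 [285.5, 178.7, 409.4, 245.7] 346.4 211.2
seed_case 0.58 [206.2, 262.8, 344.7, 400.7] 277.6 332.7
prop_rod 0.96 [300.5, 245.7, 367.2, 268.2] 332.7 251.1
prop_rod 0.33 [285.4, 181.7, 403.8, 242.8] 346.4 211.4
top {'intrinsics': array([[564.77043416,   0.        , 320.97690719],
       [  0.        , 564.77043416, 240.46690232],
       [  0.        ,   0.        ,   1.        ]]), 'distortion': array([-0.16636542,  0.        , 
[... 592 characters left out ...]
97.5] 301.3 268.8
{'t': 0.7, 'q': array([ 0.9988965 ,  0.47698667,  0.02240792,  1.5553759 , -0.01147222,
        1.1093068 , -0.08311072]), 'joint_vel': array([-0.00183649, -0.00141916,  0.00024049,  0.00019782,  0.0001681 ,
       -0.00256504,  0.0030029 ]), 'joint_torque': array([ 9.29785965e-04, -5.96153927e+01,  1.60588536e+00, -2.81496209e+01,
        1.23743198e-02,  1.72138709e-03,  9.50835869e-06]), 'eef_pos': array([ 0.30196906, -0.60371948,  0.25032721]), 'tool_rot': array([ 0.16252227,  0.68818153,  0.16248412, -0.68817993]), 'contact_force': array([-0.76794497,  0.86650388, -0.32277563]), 'torque': array([0.03233314, 0.00741856, 0.02746078]), 'gripper_width': 1.0021558812981393}
```

```bash
python3 - <<'E'
import cv2,numpy as np
a=cv2.imread("pics/side0.png")[160:420,180:440];b=cv2.imread("pics/top0.png")[180:330,150:500]
cv2.imwrite("pics/a.png",cv2.resize(a,None,fx=2.3,fy=2.3,interpolation=cv2.INTER_CUBIC));cv2.imwrite("pics/b.png",cv2.resize(b,None,fx=2.28,fy=2.28,interpolation=cv2.INTER_CUBIC))
E
```

```text
(no output)
```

View pics/a.png

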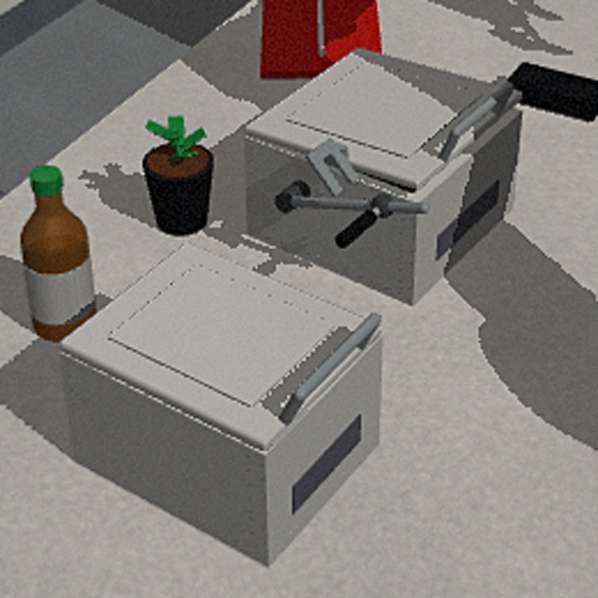

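View pics/b.png

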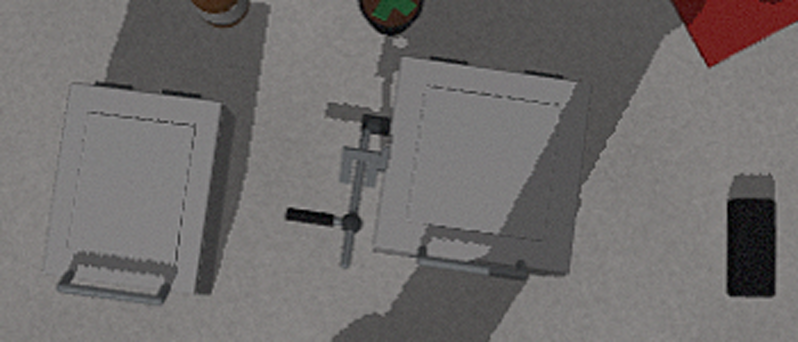

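Both crops agree. The propagator is the right-hand case. In the side crop the rod ball is at (383,205), the rod end at (425,209), the peg tip at (343,240) and the pivot at (291,194). In the top crop the handle runs from (419,259) to (524,271) and the ball is at (351,222). I'll fit a model of the case to these points.

```bash
cat > h.py <<'E'
import cv2,numpy as np
from scipy.spatial.transform import Rotation as R
from scipy.optimize import least_squares
from station import status, eyes, bot
CAL={c:eyes.calibration(c) for c in("side","top")}
def proj(c,P):
    k=CAL[c];w=k["attitude"];Rm=R.from_quat([w[1],w[2],w[3],w[0]]).as_matrix().T
    return cv2.projectPoints(np.atleast_2d(P).astype(float),cv2.Rodrigues(Rm)[0],-Rm@k["xyz"],k["intrinsics"],k["distortion"])[0][:,0]
def case(p,P): # case frame -> world
    c,s=np.cos(p[2]),np.sin(p[2]); P=np.atleast_2d(P)
    return P@np.array([[c,-s,0],[s,c,0],[0,0,1]]).T+[p[0],p[1],0]
def lidp(a,P): # point given in case frame with lid shut
    P=np.array(P,float)-[.1,0,.121]; c,s=np.cos(a),np.sin(a)
    return np.array([P[0]*c+P[2]*s,P[1],-P[0]*s+P[2]*c])+[.1,0,.121]
def rodp(a,r,y=.125): return np.array([.03-r*np.cos(a),y,.085+r*np.sin(a)])
def model(p,kind,arg):
    return case(p,arg if kind=="c" else lidp(p[3],arg) if kind=="l" else rodp(p[4],*arg))
def fit(obs,p0):
    f=lambda p:np.concatenate([(proj(c,model(p,k,a))[0]-uv) for c,k,a,uv in obs])
    r=least_squares(f,p0,loss="soft_l1"); return r.x,r.fun.reshape(-1,2)
E
python3 - <<'E'
from h import *
S=lambda u,v:np.array([180+u/2.3,160+v/2.3]);T=lambda u,v:np.array([150+u/2.28,180+v/2.28])
o=[("side","c",[-.1,.1,0],S(415,303)),("side","c",[.1,.1,0],S(247,235)),
("side","r",(.115,),S(383,205)),("side","r",(.165,),S(427,209)),("side","r",(.115,.195),S(341,240)),("side","r",(0.,),S(291,194)),
("top","r",(.115,),T(351,222)),("top","r",(.165,),T(345,267)),("top","r",(.115,.195),T(286,214)),
("top","l",[-.1,.1,.131],T(374,250)),("top","l",[-.1,-.1,.131],T(568,274)),("top","l",[.1,.1,.131],T(403,57)),
("top","l",[-.11,.05,.161],T(419,259)),("top","l",[-.11,-.05,.161],T(524,271)),
("side","l",[-.11,.05,.161],S(448,152)),("side","l",[-.11,-.05,.161],S(511,92))]
p,r=fit(o,[.5,-.15,0,.03,.3]);print(p.round(4));print(r.round(1).tolist())
np.save("p.npy",p)
print("handle",case(p,lidp(p[3],[-.11,0,.161])),"peg",case(p,rodp(p[4],.115,.17)))
E
```

```text
[ 0.5762 -0.1969 -0.1274  0.0149  0.3309]
[[-1.0, 0.5], [0.1, -1.0], [0.2, -0.2], [0.9, -0.7], [-0.6, 1.1], [-1.8, 2.0], [0.7, 0.3], [0.2, 0.6], [-0.5, -0.6], [-0.1, -1.7], [0.5, -0.0], [-0.6, -1.5], [1.6, 1.3], [-0.6, 2.3], [4.1, -5.3], [-0.3, 1.0]]
handle [[ 0.46766152 -0.18296668  0.16413118]] peg [[ 0.51963945 -0.01823714  0.12236571]]
```

```bash
cat >> h.py <<'E'
def plan(target,yaw=None,n=None):
    """rows (cm, rad) to a world TCP target, tool down; jaws along case x"""
    s=status.get_obs();w=s["tool_rot"];Rt=R.from_quat([w[1],w[2],w[3],w[0]])
    d=np.array(target)-s["eef_pos"]
    M=Rt.as_matrix();
    rv=np.zeros(3)
    if yaw is not None:
        best=None
        for sg in(1,-1):
            y=sg*np.array([np.cos(yaw),np.sin(yaw),0]);x=np.array([0,0,-1.])
            v=(Rt.inv()*R.from_matrix(np.c_[x,y,np.cross(x,y)])).as_rotvec()
            if best is None or np.linalg.norm(v)<np.linalg.norm(best): best=v
        rv=best
    n=n or int(max(np.ceil(np.linalg.norm(d)/.04),np.ceil(abs(rv).max()/.115),1))
    rows=[]
    for i in range(n):
        rows.append(((Rt*R.from_rotvec(rv*i/n)).inv().apply(d/n)*100).round(2).tolist())
    print("at",s["eef_pos"].round(4),"axes",M.round(3).tolist(),"F",s["contact_force"].round(1),"w",round(s["gripper_width"],3),"t",s["t"])
    print("total rv",rv.round(3),"n",n,"turn/row",(rv/n).round(3).tolist());print(rows)
E
python3 - <<'E'
from h import *
p=np.load("p.npy"); plan([.468,-.183,.25],p[2])
E
```

```text
at [ 0.302  -0.6037  0.2503] axes [[0.0, 0.447, -0.894], [-0.0, -0.894, -0.447], [-1.0, 0.0, 0.0]] F [-0.8  0.9 -0.3] w 1.002 t 0.7
total rv [-0.98  0.   -0.  ] n 12 turn/row [-0.082, 0.0, -0.0]
[[0.0, -2.52, -2.81], [0.0, -2.28, -3.0], [0.0, -2.03, -3.18], [0.0, -1.76, -3.33], [0.0, -1.48, -3.46], [0.0, -1.2, -3.57], [0.0, -0.9, -3.66], [0.0, -0.6, -3.72], [0.0, -0.29, -3.76], [0.0, 0.01, -3.77], [0.0, 0.32, -3.76], [0.0, 0.63, -3.72]]
```

Request:
{"fn": "apply_moves", "kwargs": {"travel": [[0,-2.5,-2.8],[0,-2.3,-3.0],[0,-2.0,-3.2],[0,-1.8,-3.3],[0,-1.5,-3.5],[0,-1.2,-3.6],[0,-0.9,-3.7],[0,-0.6,-3.7]], "turn": [[-0.082,0,0],[-0.082,0,0],[-0.082,0,0],[-0.082,0,0],[-0.082,0,0],[-0.082,0,0],[-0.082,0,0],[-0.082,0,0]], "grip": [0,0,0,0,0.3,0.3,0.3,0.3], "newtons": 40}}

```text
t: 1.37
eef_pos: [0.4084, -0.3208, 0.2488]
tool_rot: [-0.381, -0.595, -0.377, 0.599]
contact_force: [0.7, 0.2, -0.0]
gripper_width: 0.699
```

```bash
python3 - <<'E'
from h import *
p=np.load("p.npy"); plan([.468,-.183,.25],p[2])
E
```

```text
at [ 0.4084 -0.3208  0.2488] axes [[-0.002, 0.905, -0.426], [-0.009, -0.426, -0.905], [-1.0, 0.002, 0.009]] F [ 0.7  0.2 -0. ] w 0.699 t 1.3667
total rv [-0.313  0.009 -0.001] n 4 turn/row [-0.078, 0.002, -0.0]
[[-0.06, -0.12, -3.75], [-0.06, 0.17, -3.75], [-0.05, 0.47, -3.73], [-0.04, 0.76, -3.68]]
```

Request:
{"fn": "apply_moves", "kwargs": {"travel": [[0,-0.1,-3.7],[0,0.2,-3.7],[0,0.5,-3.7],[0,0.8,-3.7],[0,0,0]], "turn": [[-0.078,0,0],[-0.078,0,0],[-0.078,0,0],[-0.078,0,0],[0,0,0]], "grip": [0.3,0.3,0.3,0.3,0.3]}}

```text
t: 1.78
eef_pos: [0.4725, -0.1692, 0.2497]
tool_rot: [-0.478, -0.523, -0.472, 0.525]
contact_force: [0.7, 0.2, -0.0]
gripper_width: 0.699
```

```bash
python3 - <<'E'
from h import *
p=np.load("p.npy"); plan([.468,-.183,.169],p[2])
im=eyes.read_camera("top");cv2.imwrite("pics/c.png",cv2.resize(im[200:350,260:440,::-1],None,fx=3,fy=3))
print(proj("top",[[.468,-.183,.164]]))
E
```

```text
at [ 0.4725 -0.1692  0.2497] axes [[0.004, 0.995, -0.098], [-0.008, -0.098, -0.995], [-1.0, 0.005, 0.008]] F [ 0.7  0.2 -0. ] w 0.699 t 1.7833
total rv [ 0.029  0.008 -0.005] n 3 turn/row [0.01, 0.003, -0.002]
[[2.69, -0.11, 0.45], [2.69, -0.11, 0.46], [2.69, -0.1, 0.47]]
[[357.35091771 297.87111263]]
```

View pics/c.png

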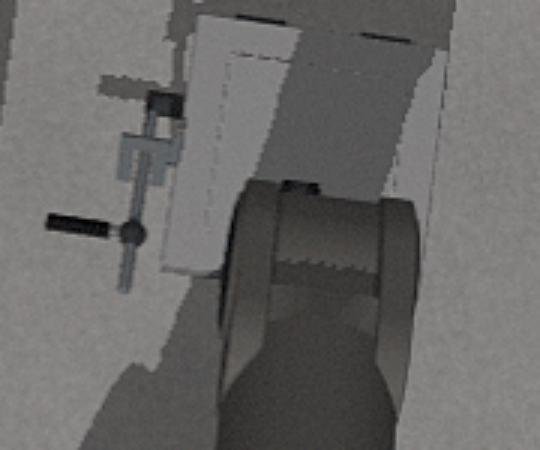

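The crop shows the arm hiding the handle. The rod, ball (130,233) and peg are undisturbed. I'll descend on the fitted position.

Request:
{"fn": "apply_moves", "kwargs": {"travel": [[1.0,-0.3,1.3],[2.4,-0.1,0.1],[2.4,0,0],[2.2,0,0],[0,0,0]], "turn": [[0.029,0.008,-0.005],[0,0,0],[0,0,0],[0,0,0],[0,0,0]], "grip": [0.3,0.3,0.3,0.3,0.3]}}

```text
t: 2.25
eef_pos: [0.4634, -0.1964, 0.1666]
tool_rot: [-0.462, -0.535, -0.459, 0.537]
contact_force: [-1.0, -0.4, -0.1]
gripper_width: 0.698
```

```bash
python3 - <<'E'
from h import *
p=np.load("p.npy"); plan([.468,-.183,.169],p[2])
im=eyes.read_camera("side");cv2.imwrite("pics/d.png",cv2.resize(im[140:300,270:450,::-1],None,fx=3,fy=3))
print((proj("side",case(p,[lidp(p[3],[-.11,y,.161]) for y in(.05,0,-.05)]))-[270,140])*3)
E
```

```text
at [ 0.4634 -0.1964  0.1666] axes [[0.001, 0.989, -0.151], [-0.005, -0.151, -0.989], [-1.0, 0.002, 0.005]] F [-1.  -0.4 -0.1] w 0.698 t 2.25
total rv [-0.024  0.005 -0.002] n 1 turn/row [-0.024, 0.005, -0.002]
[[-0.25, 0.25, -1.39]]
[[326.75421904 242.32818075]
 [362.06962237 211.86141705]
 [395.59741331 182.9412152 ]]
```

View pics/d.png

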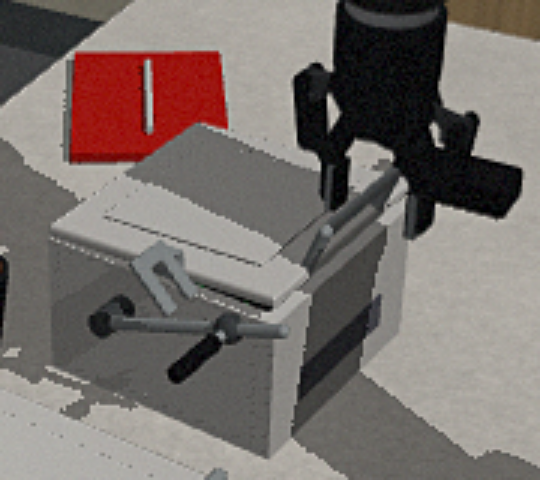

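The jaws straddle the handle bar, which runs from about (322,232) to (400,170) in the crop. Closing.

Request:
{"fn": "apply_moves", "kwargs": {"travel": [[-0.2,0.2,-0.8],[0,0,0],[0,0,0],[0,0,0],[0,0,0],[0,0,0]], "turn": [[-0.02,0,0],[0,0,0],[0,0,0],[0,0,0],[0,0,0],[0,0,0]], "grip": [0.3,0.6,1,1,1,1], "newtons": 40}}

```text
t: 2.8
eef_pos: [0.4688, -0.193, 0.1748]
tool_rot: [-0.469, -0.533, -0.46, 0.533]
contact_force: [-0.7, -0.1, -4.4]
gripper_width: 0.101
```

```bash
python3 - <<'E'
from h import *
p=np.load("p.npy"); s=status.get_obs();print(s["eef_pos"],s["contact_force"],s["gripper_width"])
off=None
w=s["tool_rot"];Rt=R.from_quat([w[1],w[2],w[3],w[0]])
A=np.linspace(p[3],.93,12); H=np.array([case(p,lidp(a,[-.11,0,.161]))[0] for a in A])
print("bar0",H[0]); print((Rt.inv().apply(np.diff(H,axis=0))*100).round(2).tolist(), "final",H[-1]-H[0]+s["eef_pos"])
E
```

```text
[ 0.46877612 -0.19298846  0.1748155 ] [-0.74871837 -0.10470679 -4.43385097] 0.10098440954247026
bar0 [ 0.46766152 -0.18296668  0.16413118]
[[-1.72, 0.45, 0.01], [-1.68, 0.59, 0.01], [-1.62, 0.72, 0.01], [-1.56, 0.86, 0.0], [-1.48, 0.98, 0.0], [-1.39, 1.1, 0.0], [-1.3, 1.21, -0.0], [-1.19, 1.32, -0.0], [-1.08, 1.41, -0.0], [-0.96, 1.5, -0.01], [-0.83, 1.57, -0.01]] final [ 0.58373513 -0.20771938  0.32393788]
```

Request:
{"fn": "apply_moves", "kwargs": {"travel": [[-1.7,0.4,0],[-1.7,0.6,0],[-1.6,0.7,0],[-1.5,0.9,0],[-1.5,1.0,0],[0,0,0]], "turn": [[0,0,0],[0,0,0],[0,0,0],[0,0,0],[0,0,0],[0,0,0]], "grip": [1,1,1,1,1,1]}}

```text
t: 3.3
eef_pos: [0.5086, -0.1981, 0.2574]
tool_rot: [0.472, 0.535, 0.458, -0.531]
contact_force: [-0.9, -0.5, 2.0]
gripper_width: 0.099
```

```bash
cat > lid.py <<'E'
from h import *
import sys
p=np.load("p.npy"); s=status.get_obs();print(s["eef_pos"],s["contact_force"],s["gripper_width"])
w=s["tool_rot"];Rt=R.from_quat([w[1],w[2],w[3],w[0]])
h=lambda a:case(p,lidp(a,[-.11,0,.161]))[0]
u=np.array([np.cos(p[2]),np.sin(p[2]),0]); g=case(p,[.1,0,.121])[0]
d=s["eef_pos"]-g; x=d@u; z=d[2]; print("axes",Rt.as_matrix().round(3).tolist(),"r",np.hypot(x,z),"lid~",np.arctan2(z,-x)-np.arctan2(.04,.21))
a=np.arctan2(z,-x)-np.arctan2(.04,.21)
A=np.linspace(a,.93,int(np.ceil((.93-a)/.08))+1);H=np.array([h(t) for t in A])
print((Rt.inv().apply(np.diff(H,axis=0))*100).round(2).tolist())
E
python3 lid.py
```

```text
[ 0.50855699 -0.19813859  0.2574175 ] [-0.87651494 -0.51568798  1.98837175] 0.09890491635884628
axes [[0.017, 0.991, -0.135], [-0.011, -0.134, -0.991], [-1.0, 0.018, 0.009]] r 0.21554827185300018 lid~ 0.49705367611207996
[[-1.14, 1.04, 0.0], [-1.06, 1.12, 0.0], [-0.98, 1.19, -0.0], [-0.89, 1.26, -0.0], [-0.8, 1.32, -0.0], [-0.7, 1.37, -0.0]]
```

Request:
{"fn": "apply_moves", "kwargs": {"travel": [[-1.1,1.0,0],[-1.0,1.1,0],[-1.0,1.2,0],[-0.9,1.2,0],[-0.8,1.3,0],[-0.7,1.3,0],[0,0,0],[0,0,0]], "turn": [[0,0,0],[0,0,0],[0,0,0],[0,0,0],[0,0,0],[0,0,0],[0,0,0],[0,0,0]], "grip": [1,1,1,1,1,1,1,1]}}

```text
t: 3.97
eef_pos: [0.5629, -0.2052, 0.3074]
tool_rot: [-0.461, -0.525, -0.469, 0.54]
contact_force: [-1.4, 0.1, -2.2]
gripper_width: 0.098
```

```bash
python3 lid.py; python3 - <<'E'
from h import *
im=eyes.read_camera("side");cv2.imwrite("pics/e.png",cv2.resize(im[100:300,250:450,::-1],None,fx=3,fy=3))
p=np.load("p.npy")
for a in(.7,.8,.9,1.):print(a,((proj("side",case(p,[lidp(a,[-.1,.1,.121]),lidp(a,[-.02,.125,.141])]))-[250,100])*3).round(0).tolist())
E
```

```text
[ 0.56294685 -0.20520598  0.30743807] [-1.35715741  0.10872725 -2.18327028] 0.09769462296750281
axes [[-0.024, 0.991, -0.135], [-0.006, -0.135, -0.991], [-1.0, -0.023, 0.009]] r 0.21751355517375098 lid~ 0.8414563472967661
[[-0.49, 0.81, -0.0], [-0.45, 0.83, -0.0]]
0.7 [[283.0, 261.0], [172.0, 291.0]]
0.8 [[267.0, 236.0], [161.0, 277.0]]
0.9 [[249.0, 212.0], [149.0, 265.0]]
1.0 [[229.0, 190.0], [136.0, 254.0]]
```

View pics/e.png

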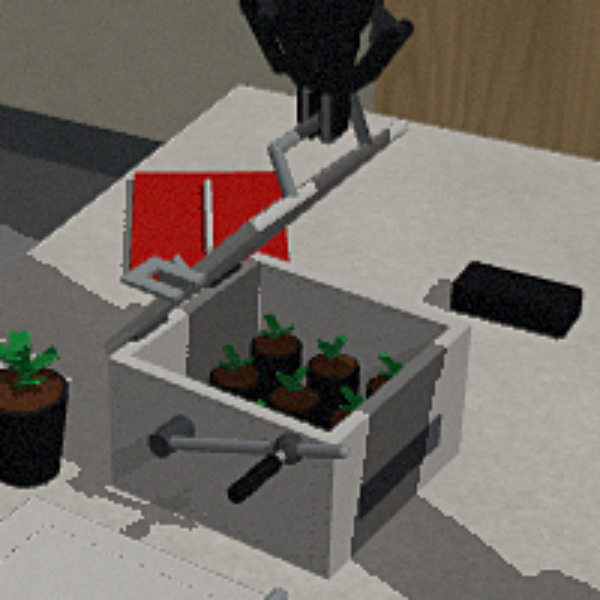

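The lid is up at about 0.8 rad: the catch is near (160,275), where the model puts 0.80. The rod is still down. I'll raise the lid slightly more and release.

Request:
{"fn": "apply_moves", "kwargs": {"travel": [[-0.5,0.8,0],[-0.5,0.8,0],[0,0,0],[0,0,0],[0,0,0],[0,0,0]], "turn": [[0,0,0],[0,0,0],[0,0,0],[0,0,0],[0,0,0],[0,0,0]], "grip": [1,1,1,1,0.5,0.4]}}

```text
t: 4.52
eef_pos: [0.5769, -0.207, 0.3153]
tool_rot: [-0.459, -0.524, -0.471, 0.542]
contact_force: [-0.3, 0.2, 0.5]
gripper_width: 0.37
```

Request:
{"fn": "apply_moves", "kwargs": {"travel": [[0,0,0],[-2,0,0],[-4,0,0],[-4,0,0],[0,0,0]], "turn": [[0,0,0],[0,0,0],[0,0,0],[0,0,0],[0,0,0]], "grip": [0.4,0.4,0.4,0.4,0.4]}}

```text
t: 4.93
eef_pos: [0.5801, -0.2063, 0.4167]
tool_rot: [-0.458, -0.524, -0.471, 0.542]
contact_force: [0.7, 0.6, 1.6]
gripper_width: 0.605
```

```bash
python3 lid.py; python3 - <<'E'
from h import *
im=eyes.read_camera("side");cv2.imwrite("pics/f.png",cv2.resize(im[100:300,250:450,::-1],None,fx=3,fy=3))
p=np.load("p.npy")
for a in(.8,.9,1.):print(a,((proj("side",case(p,[lidp(a,[-.11,.05,.161]),lidp(a,[-.11,-.05,.161]),lidp(a,[-.02,.125,.141])]))-[250,100])*3).round(0).tolist())
print(case(p,rodp(p[4],.115,.18)));plan([.525,-.01,.34],p[2])
E
```

```text
[ 0.58009672 -0.20629407  0.41672855] [0.67186507 0.57730243 1.60466739] 0.604864660954616
axes [[-0.031, 0.99, -0.135], [-0.003, -0.135, -0.991], [-1.0, -0.031, 0.007]] r 0.3105795983005518 lid~ 1.0720809068208461
0.8 [[282.0, 153.0], [358.0, 103.0], [161.0, 277.0]]
0.9 [[260.0, 132.0], [337.0, 83.0], [149.0, 265.0]]
1.0 [[237.0, 113.0], [315.0, 65.0], [136.0, 254.0]]
[[ 0.52091047 -0.00831825  0.12236571]]
at [ 0.5793 -0.2062  0.4134] axes [[-0.035, 0.99, -0.135], [-0.002, -0.135, -0.991], [-0.999, -0.034, 0.006]] F [ 0.4 -0.2  0.4] w 0.595 t 4.9833
total rv [-0.008  0.006  0.034] n 6 turn/row [-0.001, 0.001, 0.006]
[[1.25, -1.3, -3.13], [1.24, -1.3, -3.13], [1.24, -1.3, -3.13], [1.24, -1.3, -3.13], [1.23, -1.31, -3.13], [1.23, -1.31, -3.13]]Traceback (most recent call last):
  File "lid.py", line 10, in <module>
    print((Rt.inv().apply(np.diff(H,axis=0))*100).round(2).tolist())
           ~~~~~~~~~~~~~~^^^^^^^^^^^^^^^^^^^
  File "scipy/spatial/transform/_rotation.pyx", line 2580, in scipy.spatial.transform._rotation.Rotation.apply
ValueError: Expected input of shape (3,) or (P, 3), got (0,).
```

View pics/f.png

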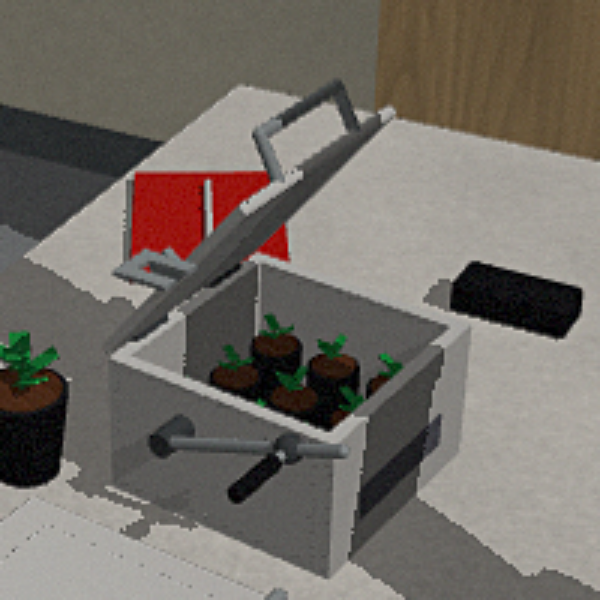

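The lid sits at 0.90: the handle ends at (258,132) and (337,83) match the model. Next is the peg.

Request:
{"fn": "apply_moves", "kwargs": {"travel": [[0,-1.3,-3.1],[0,-1.3,-3.1],[0,-1.3,-3.1],[0,-1.3,-3.1],[2,-1.3,-3.1],[3,-1.2,-3.0],[2,0,0],[0,0,0]], "turn": [[0,0,0.017],[0,0,0.017],[0,0,0],[0,0,0],[0,0,0],[0,0,0],[0,0,0],[0,0,0]], "grip": [0.4,0.4,0.4,0.4,0.4,0.4,0.4,0.4]}}

```text
t: 5.65
eef_pos: [0.5273, -0.0082, 0.3377]
tool_rot: [0.468, 0.534, 0.46, -0.534]
contact_force: [-1.2, -0.9, -1.1]
gripper_width: 0.6
```

```bash
python3 - <<'E'
from h import *
p=np.load("p.npy");plan([.521,-.008,.127],p[2])
E
```

```text
at [ 0.5273 -0.0082  0.3377] axes [[0.008, 0.99, -0.14], [-0.008, -0.14, -0.99], [-1.0, 0.009, 0.006]] F [-1.2 -0.9 -1.1] w 0.6 t 5.65
total rv [-0.013  0.007 -0.009] n 6 turn/row [-0.002, 0.001, -0.002]
[[3.51, -0.14, -0.01], [3.51, -0.13, -0.01], [3.51, -0.13, -0.0], [3.51, -0.12, -0.0], [3.51, -0.12, 0.0], [3.51, -0.11, 0.01]]
```

Request:
{"fn": "apply_moves", "kwargs": {"travel": [[3.5,-0.2,0],[3.5,-0.2,0],[3.5,-0.1,0],[3.5,-0.1,0],[3.5,0,0],[2.5,0,0],[0,0,0]], "turn": [[0,0,0],[0,0,0],[0,0,0],[0,0,0],[0,0,0],[0,0,0],[0,0,0]], "grip": [0.4,0.4,0.4,0.4,0.4,0.4,0.4]}}

```text
t: 6.23
eef_pos: [0.5289, -0.0123, 0.135]
tool_rot: [0.469, 0.538, 0.455, -0.532]
contact_force: [-0.7, 0.3, 0.5]
gripper_width: 0.6
```

```bash
python3 - <<'E'
from h import *
p=np.load("p.npy");plan([.521,-.008,.126],p[2])
im=eyes.read_camera("side");cv2.imwrite("pics/g.png",cv2.resize(im[160:300,260:420,::-1],None,fx=3,fy=3))
E
```

```text
at [ 0.5289 -0.0123  0.135 ] axes [[0.02, 0.989, -0.145], [-0.008, -0.145, -0.989], [-1.0, 0.021, 0.005]] F [-0.7  0.3  0.5] w 0.6 t 6.2333
total rv [-0.018  0.006 -0.021] n 1 turn/row [-0.018, 0.006, -0.021]
[[0.88, -0.86, -0.31]]
```

View pics/g.png

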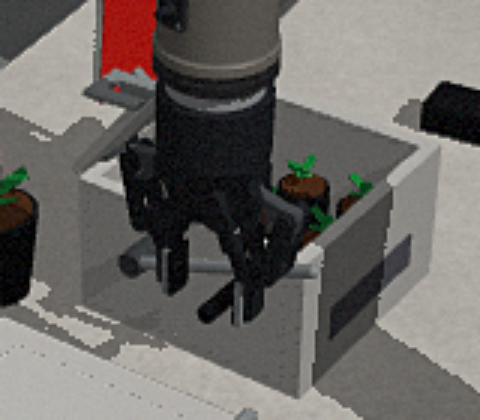

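The fingers straddle the peg, whose tip is at (208,310). I'll correct the small offset and close.

Request:
{"fn": "apply_moves", "kwargs": {"travel": [[0.8,-0.8,-0.3],[0,0,0],[0,0,0],[0,0,0],[0,0,0],[0,0,0]], "turn": [[-0.018,0,-0.021],[0,0,0],[0,0,0],[0,0,0],[0,0,0],[0,0,0]], "grip": [0.4,0.7,1,1,1,1], "newtons": 30}}

```text
t: 6.78
eef_pos: [0.5222, -0.0081, 0.1347]
tool_rot: [-0.469, -0.53, -0.465, 0.533]
contact_force: [3.9, -0.6, -5.2]
gripper_width: 0.135
```

```bash
cat > rod.py <<'E'
from h import *
import sys
p=np.load("p.npy"); s=status.get_obs();print(s["t"],s["eef_pos"],s["contact_force"],s["gripper_width"])
w=s["tool_rot"];Rt=R.from_quat([w[1],w[2],w[3],w[0]])
u=np.array([np.cos(p[2]),np.sin(p[2]),0]); g=case(p,[.03,.18,.085])[0]
d=s["eef_pos"]-g; a=np.arctan2(d[2],-d@u); print("r",np.hypot(d@u,d[2]),"rod~",a,"y off",d@[-u[1],u[0],0])
h=lambda t:case(p,rodp(t,.115,.18))[0]
e=1.68;A=np.linspace(a,e,int(np.ceil(abs(e-a)/.15))+1);H=np.array([h(t) for t in A])
print(A.round(2).tolist(),(Rt.inv().apply(np.diff(H,axis=0))*100).round(2).tolist())
E
python3 rod.py
```

```text
6.7833 [ 0.52215546 -0.00808068  0.13473946] [ 3.91396113 -0.6183473  -5.16792379] 0.13496250778134786
r 0.11849987566250449 rod~ 0.4331618195796332 y off 0.00039387998363569045
[0.43, 0.57, 0.71, 0.85, 0.99, 1.13, 1.26, 1.4, 1.54, 1.68] [[-1.39, 0.77, 0.01], [-1.28, 0.95, 0.01], [-1.13, 1.12, 0.01], [-0.97, 1.27, 0.01], [-0.78, 1.39, 0.0], [-0.58, 1.48, 0.0], [-0.37, 1.55, 0.0], [-0.16, 1.58, -0.0], [0.06, 1.59, -0.0]]
```

```bash
sed -i 's/^d=s\["eef_pos"\]-g/d=s["eef_pos"]-g-[0,0,.009]/' rod.py; python3 rod.py
```

```text
6.7833 [ 0.52215546 -0.00808068  0.13473946] [ 3.91396113 -0.6183473  -5.16792379] 0.13496250778134786
r 0.11501265275266388 rod~ 0.3620768416481979 y off 0.00039387998363569045
[0.36, 0.51, 0.65, 0.8, 0.95, 1.09, 1.24, 1.39, 1.53, 1.68] [[-1.53, 0.71, 0.01], [-1.4, 0.93, 0.01], [-1.25, 1.12, 0.01], [-1.08, 1.29, 0.01], [-0.88, 1.44, 0.0], [-0.66, 1.55, 0.0], [-0.43, 1.63, 0.0], [-0.18, 1.67, -0.0], [0.06, 1.68, -0.0]]
```

Request:
{"fn": "apply_moves", "kwargs": {"travel": [[-1.5,0.7,0],[-1.4,0.9,0],[-1.2,1.1,0],[-1.0,1.3,0],[0,0,0]], "turn": [[0,0,0],[0,0,0],[0,0,0],[0,0,0],[0,0,0]], "grip": [1,1,1,1,1]}}

```text
t: 7.2
eef_pos: [0.5595, -0.0129, 0.1898]
tool_rot: [-0.467, -0.528, -0.466, 0.534]
contact_force: [5.9, -2.3, -7.0]
gripper_width: 0.133
```

```bash
python3 rod.py
```

```text
7.2 [ 0.5594584  -0.01293187  0.18977005] [ 5.94178863 -2.26297427 -6.9598379 ] 0.13308866778662606
r 0.11858883049697562 rod~ 0.9400383084455622 y off 0.00032329126063336636
[0.94, 1.09, 1.24, 1.38, 1.53, 1.68] [[-0.91, 1.44, 0.01], [-0.68, 1.56, 0.0], [-0.45, 1.64, 0.0], [-0.2, 1.69, 0.0], [0.05, 1.7, -0.0]]
```

Request:
{"fn": "apply_moves", "kwargs": {"travel": [[-0.7,1.5,0],[-0.6,1.5,0],[-0.3,1.6,0],[0,0,0]], "turn": [[0,0,0],[0,0,0],[0,0,0],[0,0,0]], "grip": [1,1,1,1]}}

```text
t: 7.53
eef_pos: [0.6001, -0.0182, 0.2097]
tool_rot: [-0.465, -0.524, -0.468, 0.538]
contact_force: [4.9, -0.9, -16.1]
gripper_width: 0.13
```

```bash
python3 rod.py;  python3 - <<'E'
from h import *
im=eyes.read_camera("side");cv2.imwrite("pics/i.png",cv2.resize(im[140:300,260:420,::-1],None,fx=3.5,fy=3.5))
E
```

```text
7.5333 [ 0.60013377 -0.01820796  0.20970514] [  4.87541976  -0.8946561  -16.14129586] 0.1303191200877371
r 0.11926521696523633 rod~ 1.3258482493286472 y off 0.0002598849403406105
[1.33, 1.44, 1.56, 1.68] [[-0.27, 1.33, 0.0], [-0.11, 1.35, -0.0], [0.05, 1.36, -0.0]]
```

View pics/i.png

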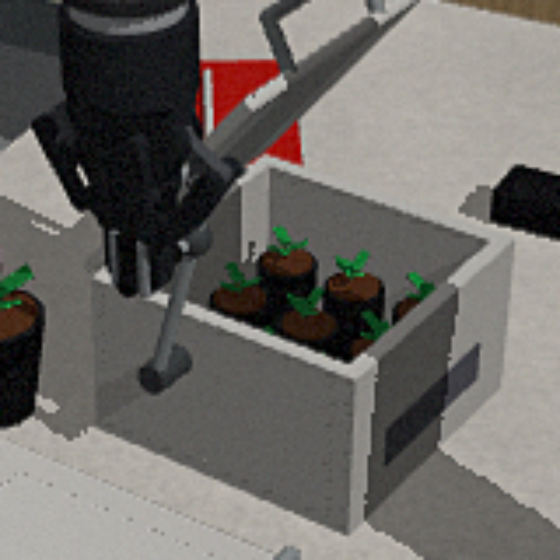

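The rod is upright at about 1.3 rad (pivot (165,370), ball (195,238)), and the lid is unmoved. The downward pull of 16 N suggests the tool is a few mm high, so I'll finish the swing slightly lower.

Request:
{"fn": "apply_moves", "kwargs": {"travel": [[0,1.2,0],[0.1,1.2,0],[0.2,1.0,0],[0,0,0]], "turn": [[0,0,0],[0,0,0],[0,0,0],[0,0,0]], "grip": [1,1,1,1]}}

```text
t: 7.92
eef_pos: [0.6317, -0.0223, 0.2116]
tool_rot: [-0.467, -0.525, -0.467, 0.538]
contact_force: [1.0, 0.0, -10.0]
gripper_width: 0.137
```

```bash
python3 rod.py
```

```text
7.9167 [ 0.63169976 -0.02226524  0.21157241] [ 0.97951452  0.04104173 -9.99978494] 0.13669979501191712
r 0.11760825024013555 rod~ 1.5954837079171567 y off 0.00024759247827211813
[1.6, 1.68] [[0.05, 0.97, -0.0]]
```

Request:
{"fn": "apply_moves", "kwargs": {"travel": [[0.2,0.8,0],[0.1,0.2,0],[0,0,0]], "turn": [[0,0,0],[0,0,0],[0,0,0]], "grip": [1,1,1]}}

```text
t: 8.17
eef_pos: [0.6394, -0.0231, 0.2107]
tool_rot: [-0.466, -0.524, -0.467, 0.538]
contact_force: [0.1, -1.1, -3.2]
gripper_width: 0.134
```

```bash
python3 rod.py
```

```text
8.1667 [ 0.63941429 -0.02314554  0.21074849] [ 0.10863759 -1.06030256 -3.20813322] 0.13406207650858984
r 0.11723478762517513 rod~ 1.6619106076673742 y off 0.00035496100998958933
[1.66, 1.68] [[0.02, 0.21, -0.0]]
```

Request:
{"fn": "apply_moves", "kwargs": {"travel": [[0,0.3,0],[0,0,0]], "turn": [[0,0,0],[0,0,0]], "grip": [1,1]}}

```text
t: 8.33
eef_pos: [0.6396, -0.0231, 0.2106]
tool_rot: [-0.466, -0.522, -0.468, 0.539]
contact_force: [1.5, -0.8, 0.1]
gripper_width: 0.139
```

```bash
python3 rod.py
```

```text
8.3333 [ 0.63958037 -0.02314225  0.21063993] [ 1.50341805 -0.75609047  0.0501308 ] 0.13920197610524618
r 0.11714174976162149 rod~ 1.663391799947859 y off 0.00037933635798274265
[1.66, 1.68] [[0.02, 0.19, -0.0]]
```

Request:
{"fn": "apply_moves", "kwargs": {"travel": [[0,0,0],[0,0,0],[0,0,0],[-2,0,-0.5],[-4,0,-0.5],[-4,0,0],[-4,0,0],[0,0,0]], "turn": [[0,0,0],[0,0,0],[0,0,0],[0,0,0],[0,0,0],[0,0,0],[0,0,0],[0,0,0]], "grip": [0.4,0.4,0.4,0.4,0.4,0.4,0.4,0.4]}}

```text
t: 9.0
eef_pos: [0.6427, -0.0102, 0.3523]
tool_rot: [-0.465, -0.521, -0.47, 0.539]
contact_force: [2.1, 1.0, 1.1]
gripper_width: 0.6
```

```bash
python3 - <<'E'
from h import *
im=eyes.read_camera("side");cv2.imwrite("pics/j.png",cv2.resize(im[110:270,260:420,::-1],None,fx=3.7,fy=3.7,interpolation=cv2.INTER_CUBIC))
p=np.load("p.npy");f=lambda P:((proj("side",case(p,P))-[260,110])*3.7).round(0).tolist()
for a in(.85,.9,.95):print(a,f([lidp(a,[-.11,.05,.161]),lidp(a,[-.11,-.05,.161]),lidp(a,[-.02,.125,.141])]))
for a in(1.55,1.6,1.65,1.7):print(a,f([rodp(a,.115),rodp(a,.165),rodp(a,.115,.195)]))
print(status.get_obs()["eef_pos"])
E
```

```text
0.85 [[297.0, 138.0], [392.0, 77.0], [154.0, 297.0]]
0.9 [[283.0, 125.0], [378.0, 65.0], [147.0, 290.0]]
0.95 [[269.0, 113.0], [365.0, 54.0], [139.0, 283.0]]
1.55 [[167.0, 339.0], [167.0, 262.0], [90.0, 393.0]]
1.6 [[158.0, 336.0], [155.0, 258.0], [82.0, 390.0]]
1.65 [[150.0, 334.0], [143.0, 254.0], [74.0, 387.0]]
1.7 [[142.0, 332.0], [131.0, 251.0], [66.0, 385.0]]
[ 0.64161921 -0.01053415  0.34874674]
```

View pics/j.png

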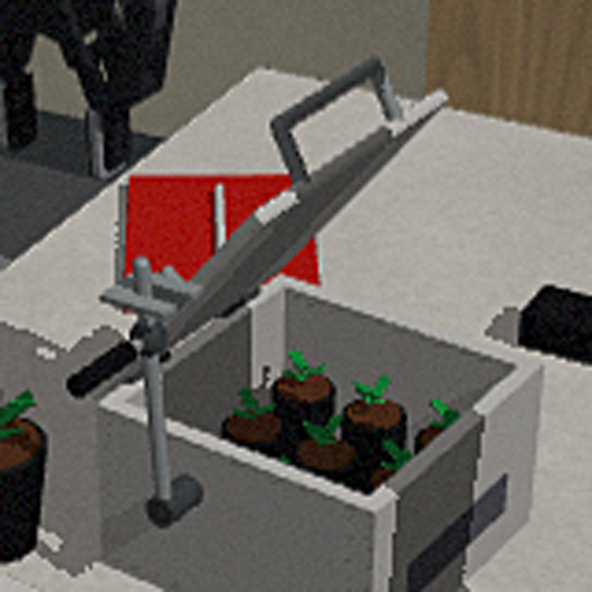

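The rod passes through the slot: its end at (142,262) is above the tab and the ball at (151,338) is below. The model puts the rod at about 1.65 rad and the lid at about 0.90 rad, roughly 3 mm from the seat and well inside tolerance. Handing in.

```bash
python3 - <<'E'
from station import bot
print(bot.hand_in())
E
```

```text
the job is handed in; nothing more can be done
None
```

I opened the propagator's lid to about 0.90 rad and let go. I then swung the rod up into the slot of the catch, released it, backed the gripper clear and handed the job in at about 9 s. No verdict is reported on hand-in.

**Final position:** The last side picture, held against my fitted model, puts the lid at about 0.90 rad and the rod at about 1.65 rad. The steel tab sits between the ball and the rod end.

**Seating:** The neck is roughly 3 mm short of its seat by that estimate, and 16 mm is allowed. I felt no clear end-stop force when pushing the rod home, so the seating rests on the picture.

**Other objects:** I never worked near the look-alike case, bottle, pot or adapter. The pot and adapter looked undisturbed where the later close-ups showed them. I took no final picture of the look-alike or the bottle.

**Measurement disagreement:** With the jaws closed, the tool reading sat about 9 mm higher than the handle and peg positions from my fit. I allowed for this in the rod swing. The pull on the wrist reached about 16 N at most, against the 120 N limit.

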